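# Press the colour-coded plug caps home in order

### The job

Four loose window-profile offcuts stand on the bench, each with a plug cap standing proud of its top. With a fingertip, lightly press the red cap fully home, then the yellow cap, then the blue cap, in that order, and leave the white cap standing. Press only: do not lift, tip or push the offcuts along, leave the carton and the screwdriver alone, and finish clear of everything.

Things in the scene. Friction and masses are not known exactly. Their poses are not given: they have to be found in the camera images.
- cap_red_top (a point): Centre of the flat top of the red plug cap: a flange 30 mm across, 3 mm thick, with a red stud 22 mm across, 9 mm tall on it. The stud is sprung: it sinks 1 mm into the flange per 2.5 N of push (at most 7 mm) and springs back. Untouched, the top lies 58 to 60 mm above the bench at the start and 52 mm once the cap is home, flange flat on the block. z up, x along the block.
- cap_red (a joint): How far the flange of the red cap has been pushed down towards its block (m): 0 is fully proud, 0.008 fully home; starts between 0 and 0.0015. It slides down when the stud is pushed with about 3 to 4 N and stays where it is left.
- block_red: Loose dark brown hollow window-profile offcut that carries the red cap in the middle of its top: 100 mm long (x), 50 mm wide (y), 40 mm high (z, up), about 0.35 kg, open at both ends, standing on the bench. Origin at the centre of its underside.
- cap_yellow_top (a point): Centre of the flat top of the yellow plug cap: a flange 30 mm across, 3 mm thick, with a yellow stud 22 mm across, 9 mm tall on it. The stud is sprung: it sinks 1 mm into the flange per 2.5 N of push (at most 7 mm) and springs back. Untouched, the top lies 58 to 60 mm above the bench at the start and 52 mm once the cap is home, flange flat on the block. z up, x along the block.
- cap_yellow (a joint): How far the flange of the yellow cap has been pushed down towards its block (m): 0 is fully proud, 0.008 fully home; starts between 0 and 0.0015. It slides down when the stud is pushed with about 3 to 4 N and stays where it is left.
- block_yellow: Loose dark brown hollow window-profile offcut that carries the yellow cap in the middle of its top: 100 mm long (x), 50 mm wide (y), 40 mm high (z, up), about 0.35 kg, open at both ends, standing on the bench. Origin at the centre of its underside.
- cap_blue_top (a point): Centre of the flat top of the blue plug cap: a flange 30 mm across, 3 mm thick, with a blue stud 22 mm across, 9 mm tall on it. The stud is sprung: it sinks 1 mm into the flange per 2.5 N of push (at most 7 mm) and springs back. Untouched, the top lies 58 to 60 mm above the bench at the start and 52 mm once the cap is home, flange flat on the block. z up, x along the block.
- cap_blue (a joint): How far the flange of the blue cap has been pushed down towards its block (m): 0 is fully proud, 0.008 fully home; starts between 0 and 0.0015. It slides down when the stud is pushed with about 3 to 4 N and stays where it is left.
- block_blue: Loose dark brown hollow window-profile offcut that carries the blue cap in the middle of its top: 100 mm long (x), 50 mm wide (y), 40 mm high (z, up), about 0.35 kg, open at both ends, standing on the bench. Origin at the centre of its underside.
- cap_white_top (a point): Centre of the flat top of the white plug cap: a flange 30 mm across, 3 mm thick, with a white stud 22 mm across, 9 mm tall on it. The stud is sprung: it sinks 1 mm into the flange per 2.5 N of push (at most 7 mm) and springs back. Untouched, the top lies 58 to 60 mm above the bench at the start and 52 mm once the cap is home, flange flat on the block. z up, x along the block.
- cap_white (a joint): How far the flange of the white cap has been pushed down towards its block (m): 0 is fully proud, 0.008 fully home; starts between 0 and 0.0015. It slides down when the stud is pushed with about 3 to 4 N and stays where it is left.
- block_white: Loose dark brown hollow window-profile offcut that carries the white cap in the middle of its top: 100 mm long (x), 50 mm wide (y), 40 mm high (z, up), about 0.35 kg, open at both ends, standing on the bench. Origin at the centre of its underside.
- carton: Small loose red carton with a brown band, 70 (x) x 100 (y) x 50 mm high, standing on the bench. Origin at the centre of its underside. A bystander.
- screwdriver_grip (a point): Grip of a loose yellow-handled screwdriver, about 200 mm long overall, lying on the bench; the point lies at the middle of the handle, x along the tool towards its tip. A bystander.
Not all that is in view belongs to the job. What is shaped like the block_red but purple or turquoise is not meant.

How it is judged:
By the outcome, as a careful person would: the job done as asked, in the order asked, and still so for the second after the job is handed in, with the robot touching nothing.
It also fails if it takes over 48 s, if anything falls off the work surface, if the arm or the gripper's body presses on something with over 40 N, if the wrist force passes 120 N, or if a joint passes its speed limit or range.

### The arm

A 6-joint arm with a two-finger parallel gripper is mounted at the origin on the work surface. World frame = base frame: x ahead of the robot, y to its left, z up, the work surface at z = 0. Lengths are in m, angles in degrees, forces in N, time in s.
With the tool pointing down it reaches from about 0.35 to 0.875 m from the base axis. Payload 4.2 kg.
Tool frame: the origin (TCP) lies midway between the tips of the shut fingers; the grasp point (between the pads) lies 19 mm behind it; z points along the fingers, y is the line along which they close (so a half turn about z gives the same grasp; the last joint's range is limited). The gripper opens to 87 mm and grips with 3 to 60 N. Pads are 19 mm wide; open, the fingers measure 117 mm over their backs; the gripper's body (75 mm by 190 mm) begins 51 mm behind the grasp point.
Start: joints at [88.098, 22.042, 0.453, 0, -68.411, -14.817], TCP at [0.18, 0.599, 0.223] pointing down, gripper open.
Joint ranges: [-179.83, 179.83], [-69.29, 118.12], [-61.27, 80.66], [-181.25, 117.63], [-171.15, -9.14], [-177.46, 177.46]. Speed limits (degrees/s): [159.86, 159.86, 180, 180, 180, 180].

### API

Orientations are given as [roll, pitch, yaw] about the fixed x, y, z axes, in that order (R = Rz(yaw) Ry(pitch) Rx(roll)).
In Python, from workcell import env gives the robot as it stands. The module is installed in compiled form; this text tells all that it offers. Calls block until the motion is done:
- env.goto(position, orientation): joint-space move of the TCP to a pose.
- env.move_straight(position, rotation=None, rate=0.15, force_limit=None): straight line of the TCP; rotation=None keeps the orientation; rate is the mean speed in m/s. With force_limit (N) it stops when the force on the tool has changed by that much, and returns True; else False.
- env.set_joints(angles): joint-space move.
- env.gripper_to(opening, grasp_force=None): opening from 0.0 (shut) to 1.0 (fully open); grasp_force is the grip in N (None keeps the last); returns when the fingers have stopped.
- env.dwell(seconds).
- env.inverse_kinematics(position, orientation): joint angles nearest the present ones, or None.
- env.read_state(): the state.
- env.grab_frame(name): name is "scene" or "top" or "wrist"; returns a dict with "image" (384x512x3 uint8, blue, green, red), "fx", "fy", "cx", "cy" (pixels), "position" and "orientation" of the camera in the world. Camera axes: x right, y up, looking along -z (the intrinsics and any distortion apply to the point x, -y, -z); pixel columns grow to the right and rows downward; lengths in m; the calibration is good to about 2 mm. A picture is of the moment at which its call begins. There is no depth.
A pose or a line that the arm cannot do raises env.Unreachable and nothing moves.
- env.close_job(): hands the job in; it is judged then, once.
Trained networks look in a picture, given as the dict that the camera call returned (one of the last four; its "shot" number tells which), for a name from the list of things; names that differ only in an ending like _2 or _b are one class to them, and where a whole thing is asked for, a point or a joint stands for the part that bears it (a point fixed in the world has none). Each returns a list of dicts, best first, with "score" (0 to 1); they miss things now and then, are a little off and sometimes report something else, mostly with a low value. They report only what shows in the picture. A call takes as long as a camera call. They do not tell look-alikes from the thing itself.
- env.search_frame(picture, thing): "xyz" ([x, y, z] in m, in world coordinates, good to about 4 mm: the middle of the surface that is visible of it).
- env.trace(picture, thing): "mask" (384x512 bool, what is visible of it).
The state is a dict: "clock": time; "joint_positions": joint angles; "qvel": joint speeds; "joint_torque": joint torques, N m; "position": TCP position; "tool_rot": TCP orientation; "force": force on the tool from outside, world axes, zero at the start; "wrist_torque": the same for the moment, N m; "opening": opening from 0.0 (shut) to 1.0 (fully open); "finger_force": force on a finger pad.
Only numpy, scipy, OpenCV 4.12 (cv2) and the standard library are available. Lean on these libraries where they do the work, as an engineer would, in place of code of your own. Each camera call takes 0.05 s, during which the arm holds its last target. There are 200 camera calls.

## Working session

There is one attempt and no reset: what is moved stays moved. The work goes in short steps, each a Python script; the robot and the scene stay as the last script left them, time stands still between calls to the robot, and variables do not carry over. Pictures are saved under pics/ and viewed, at most 10 in all, crops included, and the job is handed in when it is done.

```bash
mkdir -p pics
python3 - <<'E'
from workcell import env
import cv2,numpy as np
for n in ("top","scene"):
    f=env.grab_frame(n); cv2.imwrite(f"pics/{n}0.png",f["image"])
    print(n,[np.round(f[k],3) for k in("fx","fy","cx","cy","position","orientation")],[k for k in f])
    for t in ("cap_red_top","cap_yellow_top","cap_blue_top","cap_white_top","block_red","carton","screwdriver_grip"):
        print(t,[(np.round(d["xyz"],3).tolist(),round(d["score"],2)) for d in env.search_frame(f,t)])
s=env.read_state();print(s["clock"],s["force"],s["tool_rot"],s["opening"])
E
```

```text
top [np.float64(373.025), np.float64(373.025), np.float64(251.53), np.float64(191.39), array([0.462, 0.026, 0.977]), array([ 10.095,  -2.637, -89.089])] ['image', 'fx', 'fy', 'cx', 'cy', 'position', 'orientation', 'shot']
cap_red_top [([0.602, -0.247, 0.06], 0.62), ([0.84, 0.022, 0.059], 0.55)]
cap_yellow_top [([0.54, 0.287, 0.057], 0.65)]
cap_blue_top [([0.457, -0.248, 0.06], 0.6)]
cap_white_top [([0.524, 0.094, 0.06], 0.39)]
block_red [([0.556, -0.073, 0.041], 0.92), ([0.604, -0.238, 0.042], 0.92), ([0.837, 0.024, 0.036], 0.88), ([0.414, -0.024, 0.043], 0.87), ([0.52, 0.087, 0.062], 0.25)]
carton [([0.674, 0.051, 0.048], 0.6)]
screwdriver_grip [([0.722, -0.133, 0.023], 0.89)]
scene [np.float64(435.596), np.float64(435.596), np.float64(254.175), np.float64(196.454), array([1.405, 0.085, 0.65 ]), array([53.666,  0.389, 95.64 ])] ['image', 'fx', 'fy', 'cx', 'cy', 'position', 'orientation', 'shot']
cap_red_top [([0.843, 0.023, 0.061], 0.69), ([0.617, -0.249, 0.058], 0.46), ([0.565, -0.073, 0.057], 0.45)]
cap_yellow_top [([0.464, -0.248, 0.062], 0.26)]
cap_blue_top [([0.464, -0.249, 0.066], 0.51)]
cap_white_top [([0.464, -0.248, 0.061], 0.64)]
block_red [([0.578, -0.076, 0.037], 0.93), ([0.628, -0.242, 0.039], 0.85), ([0.85, 0.024, 0.04], 0.83), ([0.43, -0.02, 0.035], 0.74), ([0.537, 0.09, 0.041], 0.24)]
carton [([0.707, 0.056, 0.05], 0.98)]
screwdriver_grip [([0.746, -0.128, 0.021], 0.79)]
0.8 [-0.18981183 -0.86892355  0.05032521] [-1.79995832e+02  1.58413480e-04 -1.67184496e+01] 0.9977795825841349
```

```bash
python3 -c "
import cv2
for n in('top','scene'):
    cv2.imwrite(f'pics/{n}1.png',cv2.resize(cv2.imread(f'pics/{n}0.png'),(800,600),interpolation=2))"
```

```text
(no output)
```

View pics/top1.png

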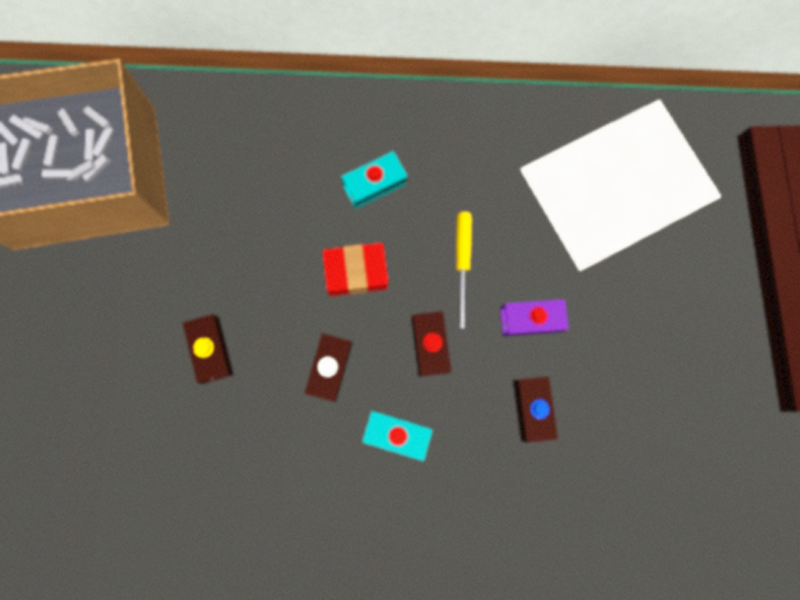

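View pics/scene1.png

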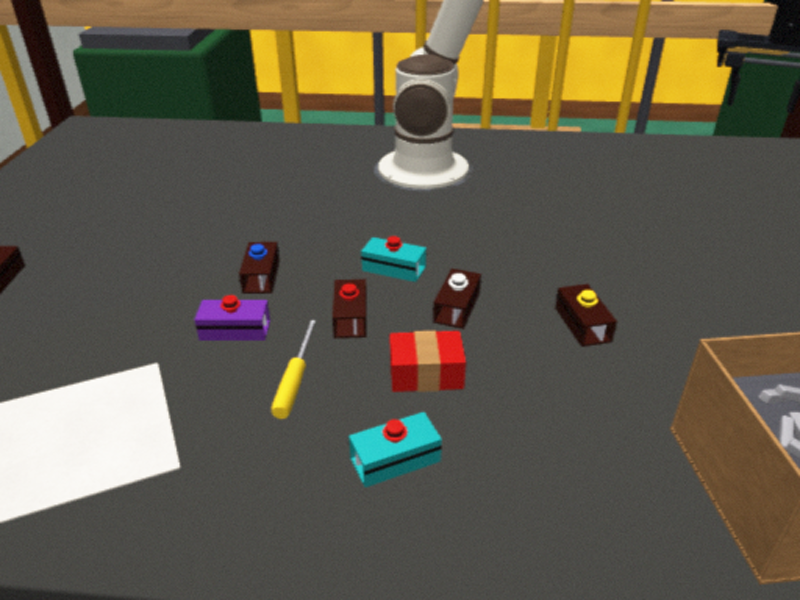

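The top view (800 px wide) has four red caps: brown block (432,342), purple (538,315), turquoise (375,174) and turquoise (398,436). Only the one at (432,342) sits on a dark brown block, so it is the one meant. Yellow is at (203,348), blue at (540,409) and white at (327,367), all on brown. Next I localise them from both cameras, make one crop and move over red.

```bash
cat > h.py <<'E'
from workcell import env
import cv2,numpy as np
from scipy.spatial.transform import Rotation as R
def ray(f,u,v,z):
    d=R.from_euler("xyz",f["orientation"],degrees=True).apply([(u-f["cx"])/f["fx"],-(v-f["cy"])/f["fy"],-1])
    p=np.array(f["position"]); return p+d*(z-p[2])/d[2]
def project(f,P):
    c=R.from_euler("xyz",f["orientation"],degrees=True).inv().apply(np.array(P)-f["position"])
    return f["cx"]-f["fx"]*c[0]/c[2], f["cy"]+f["fy"]*c[1]/c[2]
def stud(f,color,u0,v0,r=12):
    """centroid of the coloured stud near a pixel"""
    h,s,v=cv2.split(cv2.cvtColor(f["image"],cv2.COLOR_BGR2HSV))
    ok=(s>140)&(v>110)
    m={"red":ok&((h<8)|(h>172)),"yellow":ok&(h>22)&(h<36),"blue":ok&(h>100)&(h<130)}[color]
    n,l,st,c=cv2.connectedComponentsWithStats(m.astype(np.uint8))
    k=[i for i in range(1,n) if st[i,4]>8 and np.hypot(c[i][0]-u0,c[i][1]-v0)<r]
    return c[max(k,key=lambda i:st[i,4])] if k else None
E
python3 - <<'E'
from h import *
px={"red":((432,342),(349,290)),"yellow":((203,348),(588,297)),"blue":((540,409),(258,250))}
for i,n in enumerate(("top","scene")):
    f=env.grab_frame(n)
    for c in px:
        p=stud(f,c,*(np.array(px[c][i])*.64)); print(n,c,p,p is not None and np.round(ray(f,*p,.057 if i else .059),4))
    if i==0: cv2.imwrite("pics/crop.png",cv2.resize(f["image"][180:290,110:370],None,fx=3,fy=3,interpolation=2))
env.gripper_to(0.0)
env.goto([.556,-.073,.20],[180,0,-90])
f=env.grab_frame("wrist");cv2.imwrite("pics/w.png",f["image"])
print(f["position"],f["orientation"],project(f,[.556,-.073,.059]),env.read_state()["clock"])
E
```

```text
top red [276.52258065 218.66451613] [ 0.5587 -0.0772  0.059 ]
top yellow [129.89855072 222.03623188] [0.5431 0.2804 0.059 ]
top blue [345.24390244 261.33333333] [ 0.4574 -0.2466  0.059 ]
scene red [222.95 185.87] [ 0.5669 -0.0761  0.057 ]
scene yellow [375.5625     190.42708333] [0.5537 0.2821 0.057 ]
scene blue [164.35897436 160.37179487] [ 0.466  -0.2459  0.057 ]
[ 0.55681347 -0.15663328  0.36252875] [-1.76798731e+01  2.11395992e-02 -1.79861964e+02] (np.float64(249.62254376996242), np.float64(179.244861153642)) 5.1917
```

View pics/crop.png

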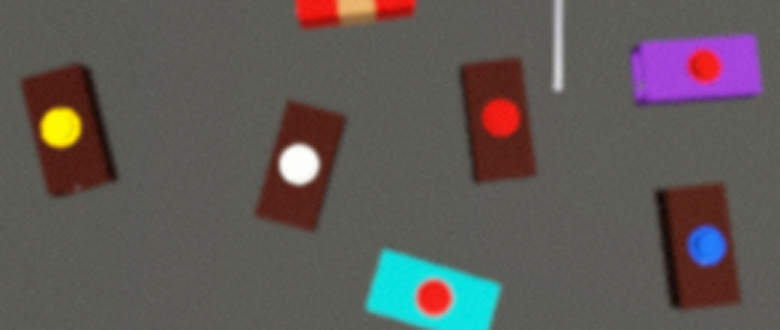

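View pics/w.png

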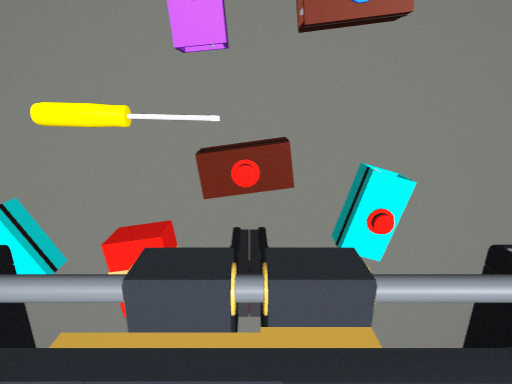

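The crop confirms the red, yellow and blue caps on dark brown blocks; the wrist view shows the red stud at (245,172) with the fingertips at about (249,232). Next I refine from the wrist view and press red, with a force guard.

```bash
cat >> h.py <<'E'
def press(color,approx,yaw=-90,limit=8.):
    approx=np.array(approx,float)
    if np.hypot(*(np.array(env.read_state()["position"])[:2]-approx))>.02: env.goto([*approx,.13],[180,0,yaw])
    f=env.grab_frame("wrist"); e=project(f,[*approx,.059]); p=stud(f,color,*e,r=35)
    print(color,"expected",np.round(e),"seen",p)
    if p is None: cv2.imwrite(f"pics/miss_{color}.png",f["image"]); return
    xy=ray(f,*p,.057)[:2]; print("xy",np.round(xy,4))
    if np.hypot(*(xy-approx))>.015: print("too far off"); return
    env.move_straight([*xy,.068]); env.dwell(.3)
    f0=np.array(env.read_state()["force"])
    hit=env.move_straight([*xy,.047],rate=.01,force_limit=limit)
    s=env.read_state(); print("hit",hit,"z",round(s["position"][2],4),"dF",np.round(np.array(s["force"])-f0,2))
    env.dwell(.2); s=env.read_state(); print("held z",round(s["position"][2],4),"dF",np.round(np.array(s["force"])-f0,2))
    env.move_straight([*xy,.13]); print("clock",env.read_state()["clock"])
E
python3 - <<'E'
from h import *
f=env.grab_frame("wrist"); print("tcp px",project(f,env.read_state()["position"]))
press("red",[.5575,-.0755])
f=env.grab_frame("wrist");cv2.imwrite("pics/w2.png",f["image"])
E
```

```text
tcp px (np.float64(249.7654876499657), np.float64(244.63698544183836))
red expected [248. 177.] seen [253.27994524 164.2019165 ]
xy [ 0.5523 -0.0882]
hit True z 0.0494 dF [-1.79  1.66  5.95]
held z 0.0496 dF [-2.29  1.41  6.87]
clock 9.2583
```

View pics/w2.png

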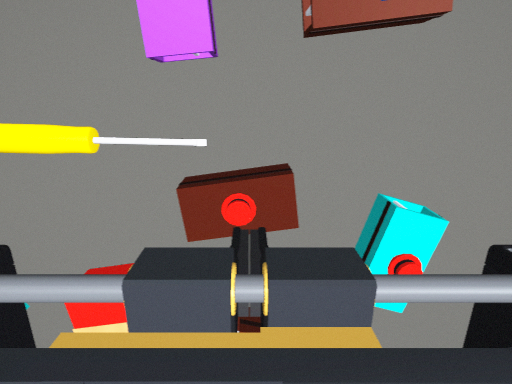

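My colour mask also took in the brown block, so the press landed about 12 mm off the stud's centre. The depth and force (49.5 mm at 6.9 N) suggest the cap went home. The wrist view shows the red stud at (239,210). I'll tighten the mask, measure red again, check the block didn't shift and re-press it centred before moving on.

```bash
sed -i 's/(v>110)/(v>170)/' h.py
python3 - <<'E'
from h import *
t=env.grab_frame("top"); w=env.grab_frame("wrist"); im=cv2.imread("pics/w.png")
# before-press wrist picture: pose from its printout
f0=dict(w,image=im,position=[0.55681347,-0.15663328,0.36252875],orientation=[-17.6798731,.0211,-179.862])
p=stud(f0,"red",245,172); print("before",p,ray(f0,*p,.0585))
p=stud(w,"red",239,210); print("after",p,ray(w,*p,.0515))
p=stud(t,"red",276.5,218.7); print("top after",p,p is not None and ray(t,*p,.052))
t0=dict(t,image=cv2.imread("pics/top0.png"))
p=stud(t0,"red",276.5,218.7); print("top before",p,ray(t0,*p,.059))
d=cv2.absdiff(t0["image"],t["image"])[200:240,255:300]; print("max diff block",d.max(),d.mean())
print(env.read_state()["force"])
E
```

```text
before [245.05529226 173.01737757] [ 0.56063757 -0.07937793  0.0585    ]
after [237.96215596 209.80619266] [ 0.56044274 -0.08044703  0.0515    ]
top after None False
top before [276.54782609 218.6173913 ] [ 0.55882291 -0.07724277  0.059     ]
max diff block 224 112.04222222222222
[ 0.11360297 -0.7521765  -0.33512335]
```

```bash
sed -i 's/\.13\]/.20]/' h.py
python3 - <<'E'
from h import *
env.move_straight([.5597,-.0786,.20],rate=.2)
press("red",[.5597,-.0786])
press("yellow",[.5435,.2805])
E
```

```text
red expected [249. 180.] seen [247.79598662 177.07859532]
xy [ 0.5607 -0.0809]
hit True z 0.0496 dF [-1.68  1.23  7.62]
held z 0.0498 dF [-0.66  0.61  8.  ]
clock 14.425
yellow expected [250. 181.] seen [247.82594417 182.05254516]
xy [0.5453 0.2822]
hit True z 0.0497 dF [-1.97 -0.01  7.75]
held z 0.0499 dF [-2.59 -0.15  6.31]
clock 20.2583
```

Both reached the home depth (49.8 mm) with the force above the 4 N sliding load. Blue is next.

Run:
```python
from h import *
press("blue",[.458,-.2466])
env.goto([.40,.0,.30],[180,0,-90])
env.set_joints([88.098,22.042,.453,0,-68.411,-14.817])
for n in("top","scene"):
    f=env.grab_frame(n); cv2.imwrite(f"pics/{n}9.png",f["image"])
    if n=="top":
        cv2.imwrite("pics/fin.png",np.vstack([f["image"][190:290,110:370],cv2.imread("pics/top0.png")[190:290,110:370]]).repeat(2,0).repeat(2,1))
        for c,u,v in(("red",276.5,218.6),("yellow",129.9,222),("blue",345.2,261.3)): print(c,stud(f,c,u,v))
    else: cv2.imwrite("pics/fin2.png",np.vstack([f["image"][140:230,100:420],cv2.imread("pics/scene0.png")[140:230,100:420]]).repeat(2,0).repeat(2,1))
s=env.read_state();print(s["clock"],s["position"])
```

```text
blue expected [250. 179.] seen [249.62479339 175.69586777]
xy [ 0.4584 -0.25  ]
hit True z 0.0494 dF [-1.5   0.86  7.79]
held z 0.0496 dF [-0.71 -0.01  7.19]
clock 26.6583
red [276.21238938 218.99115044]
yellow [130.55555556 222.15555556]
blue [344.31896552 261.35344828]
30.1167 [0.18066864 0.598138   0.22303884]
```

View pics/fin2.png

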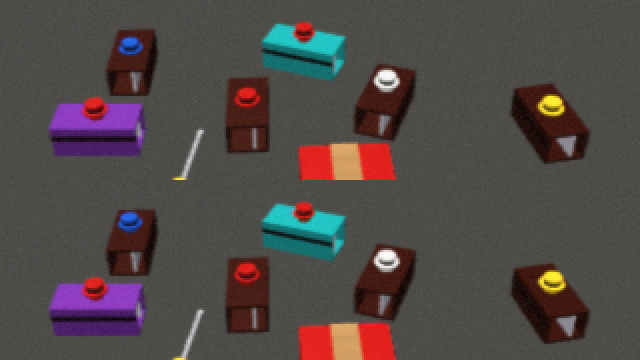

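View pics/fin.png

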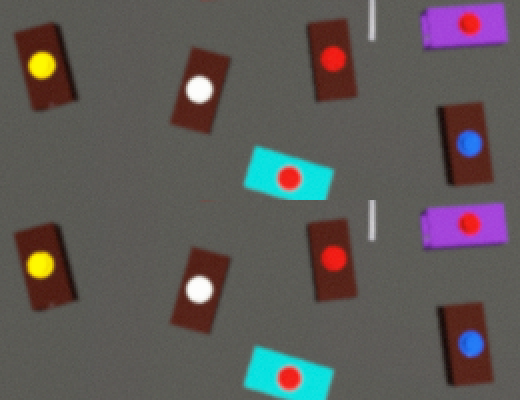

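The before/after pictures (after on top) show the red (247,97), yellow (551,104) and blue (130,46) caps lower, with their blocks in place. White, the carton and the screwdriver show no change where they are in frame.

```bash
python3 -c "
from workcell import env
print(env.close_job())"
```

```text
the job is handed in; nothing more can be done
None
```

I pressed the red, yellow and blue caps home in that order, left white standing and handed the job in at about 30 s with the arm clear; my first press on red landed about 12 mm off centre, so I pressed it again on centre before going on to yellow, and the blocks show no visible shift.

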